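# Turn the amplifier's trimmer to its end stop with the tuning tool

### The arm

A 6-joint arm with a two-finger parallel gripper is mounted at the origin on a cart in front of the work surface, level with it; the furniture and walls round the work are solid. World frame = base frame: x ahead of the robot, y to its left, z up, the work surface at z = 0. Lengths are in m, angles in rad, forces in N, time in s.
With the tool pointing down it reaches from about 0.275 to 0.75 m from the base axis. Payload 10.2 kg.
Tool frame: the origin (TCP) lies midway between the tips of the shut fingers; the grasp point (between the pads) lies 19 mm behind it (ctrl.hold_point_z is the distance from the TCP to the grasp point, in m); z points along the fingers, y is the line along which they close (so a half turn about z gives the same grasp; the last joint's range is limited). The gripper opens to 88 mm and grips with 3 to 60 N. Pads are 18 mm wide; open, the fingers measure 123 mm over their backs; the gripper's body (75 mm by 187 mm) begins 45 mm behind the grasp point.
Start: joints at [-1.329, 0.313, 1.498, -0, 1.331, -0.223], TCP at [0.235, -0.469, 0.239] pointing down, gripper open.
Joint ranges: [-2.94, 2.94], [-0.97, 2.17], [0.19, 2.56], [-1.23, 4.37], [0.02, 3.11], [-2.88, 2.88]. Speed limits (rad/s): [2.39, 2.39, 3.01, 3.14, 3.14, 3.14].

### API

Orientations are given as [roll, pitch, yaw] about the fixed x, y, z axes, in that order (R = Rz(yaw) Ry(pitch) Rx(roll)).
In Python, from station import ctrl gives the robot as it stands.
- The arm moves only by the shell command python3 -m crank 'ROWS' [FORCE]. ROWS is JSON, a list of rows, each a list of 7 numbers: the turn, a rotation vector about the tool's x, y, z in rad, then the shift along the tool's x, y, z in mm, then the finger opening in mm, from 0 to 88.1. A call has 1 to 12 rows; each row is the pose to reach, as a shift and turn from the pose commanded when the call began, along the tool's axes at that moment; what a row does not reach only later rows make up. A row lasts 1/8 s, in which the tool goes at most 62.5 mm and 10.7 degrees, less where a joint would pass 70% of its speed; a pose out of reach is approached as far as the arm can. A call with a gripper value outside its range is refused whole. The fingers move at their own pace and stop on an object; FORCE is the grip in N (left out, the last holds). Time passes only in rows, so rows that repeat a pose let the fingers close. It gives the time, the measured TCP pose, the force, the opening and the grip force at its end, in the units of the state.
- ctrl.sense(): the state, without advancing time (a new reading comes with each control period).
- ctrl.get_image(name): name is "scene" or "top"; returns a dict with "image" (400x640x3 uint8, blue, green, red), "vertical_fov" (degrees; the focal length in pixels is half the picture's height over the tangent of half this angle, whatever the lens; pixels are square), "cx", "cy" (the principal point, pixels), "dist" ([k1, k2, p1, p2, k3] as OpenCV has them; the pictures are not rectified), "R" (3x3) and "t" (3): a world point X has camera coordinates R X + t. Camera axes: x right, y down, z forward; pixel columns grow to the right and rows downward; lengths in m; the calibration is good to about 2 mm. A picture is of the moment at which its call begins. There is no depth.
- ctrl.hand_in(): hands the job in; it is judged then, once.
The state is a dict: "time_s": time; "qpos": joint angles; "joint_velocities": joint speeds; "joint_torque": joint torques, N m; "tcp_pos": TCP position; "ee_rot": TCP orientation; "wrist_force": force on the tool from outside, world axes, zero at the start; "moment": the same for the moment, N m; "gripper_width": finger opening in m; "grasp_force": force on a finger pad.
Only numpy, scipy, OpenCV 4.12 (cv2) and the standard library are available. Lean on these libraries where they do the work, as an engineer would, in place of code of your own. Each camera call takes 0.05 s, during which the arm holds its last target. There are 200 camera calls.

### The job

Take the orange tuning tool out of its stand, find the trimmer's screw slot with its blade at the bottom of the blue amplifier's well, and turn the trimmer gently clockwise (seen from above) until it is fully home against its end stop. The trimmer is delicate: press lightly and do not force it. Then put the tool back upright, right down in its stand, and leave the other parts where they are.

Things in the scene. Friction and masses are not known exactly. Their poses are not given: they have to be found in the camera images.
- amp_module: Sensor amplifier: a fixed grey box with a blue top, 80 (x) x 56 (y) mm and 50 mm high, on a 92 x 40 mm steel foot. Origin at the centre of its underside, z up. White dots that grow clockwise round the well show the sense of turning.
- well_mouth (a point): Centre of the round well's mouth in the amplifier's flat top, 50 mm above the mat, straight above the trimmer's axis. Fixed to the amplifier, axes as the amplifier's. The well is 11.8 mm in diameter with a 3 mm wide conical lead-in.
- trimmer_face (a point): Centre of the trimmer's round brass face, 9 mm below the well's mouth. A slot 3.6 mm wide and 3.5 mm deep runs right across it. This point's axes are the amplifier's and do not turn: the slot's direction is not measured. At the start it lies within 1.3 rad either side of the amplifier's x axis (find it by eye or by feel).
- trimmer (a joint): Angle of the trimmer in rad: grows clockwise seen from above, 0 to 1.2; 1.2 is the clockwise end stop. Starts between 0.3 and 0.6. It turns under about 0.02 N m of friction. The blade has about 0.18 rad of play either way in the slot. A press of 3 to 5 N is plenty; it is damaged by more than about 20 N between tool and amplifier, side forces and the turning pair included.
- tool_grip (a point): Centre of the square handle of the loose orange tuning tool (about 30 g): 14 x 14 mm, 46 mm long along the tool's z, which points from blade to handle (up when it stands); its sides face the tool's x and y. Below it: a flange 20 mm in diameter, 4 mm thick, underside 27 mm below this point, and a white shank 10.5 mm in diameter. Tool 82 mm long.
- tool_tip (a point): Middle of the blade's end edge, 59 mm below tool_grip along the tool's z. The blade is 9 mm wide along the tool's x and 2 mm thick along the tool's y; it stands 4.5 mm out of the shank.
- tool_stand: Fixed tool stand: black block 56 x 56 mm, top 40 mm above the mat, on an aluminium foot 74 x 66 mm. Origin at the centre of its underside.
- stand_mouth (a point): Centre of the round hole in the stand's flat top, 40 mm above the mat: 14 mm in diameter with a 2 mm chamfer, 34 mm deep. The tool stands in it upright, its flange resting on the top, so that its tip is 32 mm below this point.
- bush_flanged: Bystander: flanged steel bush, 30 mm in diameter, 28 mm high; origin under its centre.
- bush_long: Bystander: long flanged steel bush, 26 mm in diameter, 45 mm high; origin under its centre.
- ring_steel: Bystander: steel ring, 36 mm in diameter, 12 mm high; origin under its centre.
- stepped_shaft: Bystander: stepped steel shaft standing on end, 17 mm in diameter, 80 mm high; origin under its centre.
- plug_gauge: Bystander: plug gauge lying flat, 122 mm long along its y, 22 mm wide, 15 mm high; origin under its centre.

How it is judged:
By the outcome, as a careful person would: the job done as asked, in the order asked, and still so for the second after the job is handed in, with the robot touching nothing.
It also fails if it takes over 69 s, if anything falls off the work surface, if the arm or the gripper's body presses on something with over 40 N, if the wrist force passes 120 N, or if a joint passes its speed limit or range.

## Working session

There is one attempt and no reset: what is moved stays moved. The work goes in short steps, Python scripts to look and compute and a shell command to move; the robot and the scene stay as the last step left them, time stands still between calls to the robot, and variables do not carry over. Pictures are saved under pics/ and viewed, at most 10 in all, crops included, and the job is handed in when it is done.

```bash
ls; mkdir -p pics; cat > h.py <<'E'
import numpy as np, cv2, math
from station import ctrl
def K(d):
    f=d["image"].shape[0]/2/math.tan(math.radians(d["vertical_fov"])/2)
    return np.array([[f,0,d["cx"]],[0,f,d["cy"]],[0,0,1.]])
def ray(d,px):
    u=cv2.undistortPoints(np.array([[px]],float),K(d),np.array(d["dist"],float))[0,0]
    R=np.array(d["R"]);t=np.array(d["t"])
    return -R.T@t, R.T@np.array([u[0],u[1],1])
def onz(d,px,z):
    c,r=ray(d,px); return c+r*(z-c[2])/r[2]
def proj(d,X):
    R=np.array(d["R"]);t=np.array(d["t"])
    return cv2.projectPoints(np.array([X],float),cv2.Rodrigues(R)[0],t,K(d),np.array(d["dist"],float))[0][0,0]
E
python3 - <<'E'
from h import *
for n in("scene","top"):
    d=ctrl.get_image(n); cv2.imwrite(f"pics/{n}0.png",d["image"])
    print(n,d["vertical_fov"],-np.array(d["R"]).T@d["t"],np.array(d["R"])[2])
print(ctrl.sense())
E
```

```text
pics
scene 46.392595171379604 [0.09445298 0.51188426 0.69390958] [ 0.46947052 -0.6501183  -0.59744759]
top 55.614070773086866 [ 0.46128385 -0.15703505  1.03332926] [ 0.0857219   0.01366135 -0.99622544]
{'time_s': 0.1, 'qpos': array([-1.32940260e+00,  3.13370330e-01,  1.49832505e+00,  8.03233135e-06,
        1.33103428e+00, -2.23411750e-01]), 'joint_velocities': array([ 1.41138837e-03, -1.73338912e-03, -4.04854953e-03, -7.19750540e-04,
       -6.27047327e-05, -5.97751001e-04]), 'joint_torque': array([ 2.85327318e-03, -4.02809715e+01, -2.52644777e+01,  6.94931578e-02,
        3.42092989e-02, -8.73819340e-05]), 'tcp_pos': array([ 0.23526294, -0.46909361,  0.23824402]), 'ee_rot': array([-3.14048563e+00, -2.59520596e-04,  4.64803424e-01]), 'wrist_force': array([-1.18347182, -0.00466479, -0.08424025]), 'moment': array([ 0.0150859 ,  0.03849447, -0.02642405]), 'grasp_force': 0.0, 'gripper_width': 0.08813723335130684}
```

View pics/top0.png

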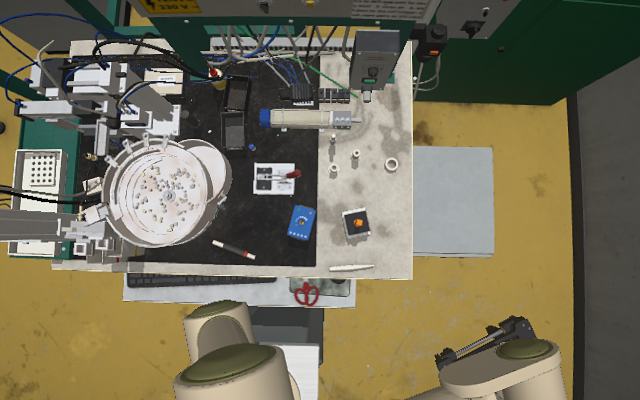

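View pics/scene0.png

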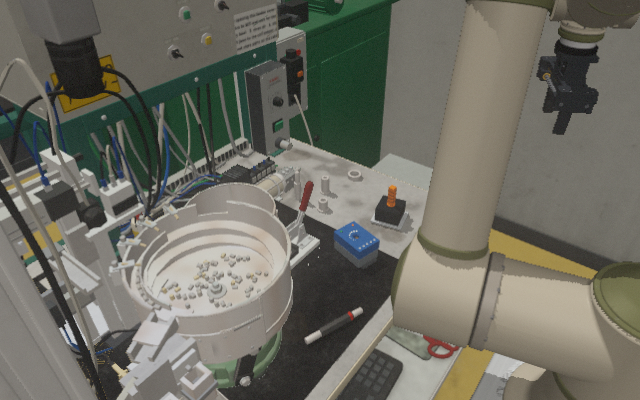

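The top view shows the blue amplifier at about (301,223), the stand with the orange tool at (357,223), and the toggle clamp's red handle at (293,174). The scene view shows the amplifier at (356,240) and the tool at (392,197). Next I'll measure them.

```bash
python3 - <<'E'
from h import *
d=ctrl.get_image("top"); s=ctrl.get_image("scene")
def blob(im,lo,hi,roi):
    x0,y0,x1,y1=roi
    m=cv2.inRange(cv2.cvtColor(im,cv2.COLOR_BGR2HSV),lo,hi); z=np.zeros_like(m); z[y0:y1,x0:x1]=m[y0:y1,x0:x1]
    c=max(cv2.findContours(z,cv2.RETR_EXTERNAL,cv2.CHAIN_APPROX_NONE)[0],key=cv2.contourArea)
    return c[:,0].astype(float)
c=blob(d["image"],(100,120,60),(125,255,255),(270,190,330,255))
P=np.array([onz(d,p,.05)[:2] for p in c])
r=cv2.minAreaRect((P*1000).astype(np.float32));print("amp",r, cv2.boxPoints(r).round(1).tolist())
o=blob(d["image"],(5,150,120),(20,255,255),(335,200,380,245))
print("orange top px",cv2.minAreaRect(o.astype(np.float32)),len(o))
o2=blob(s["image"],(5,150,120),(20,255,255),(370,170,420,220))
print("orange scene",o2.min(0),o2.max(0))
# stand black top
k=blob(d["image"],(0,0,0),(180,255,70),(338,200,376,245))
P=np.array([onz(d,p,.04)[:2] for p in k]);r=cv2.minAreaRect((P*1000).astype(np.float32));print("stand",r)
a=cv2.resize(d["image"][200:250,280:380],None,fx=8,fy=8,interpolation=cv2.INTER_CUBIC)
b=cv2.resize(s["image"][175:275,330:430],None,fx=4,fy=4,interpolation=cv2.INTER_CUBIC)
cv2.imwrite("pics/crop1.png",np.vstack([a[:,:],])); cv2.imwrite("pics/crop2.png",cv2.resize(s["image"][175:275,320:420],None,fx=6,fy=6,interpolation=cv2.INTER_CUBIC))
E
```

```text
amp ((479.5046081542969, -106.4335708618164), (58.350032806396484, 81.75592041015625), 75.23907470703125) [[432.5, -124.19999694824219], [511.6000061035156, -145.10000610351562], [526.5, -88.5999984741211], [447.3999938964844, -67.80000305175781]]
orange top px ((358.0, 222.5), (7.0, 8.0), 90.0) 25
orange scene [387. 185.] [395. 206.]
stand ((481.8551330566406, -251.2877960205078), (51.652442932128906, 55.2904052734375), 12.401321411132812)
```

View pics/crop1.png

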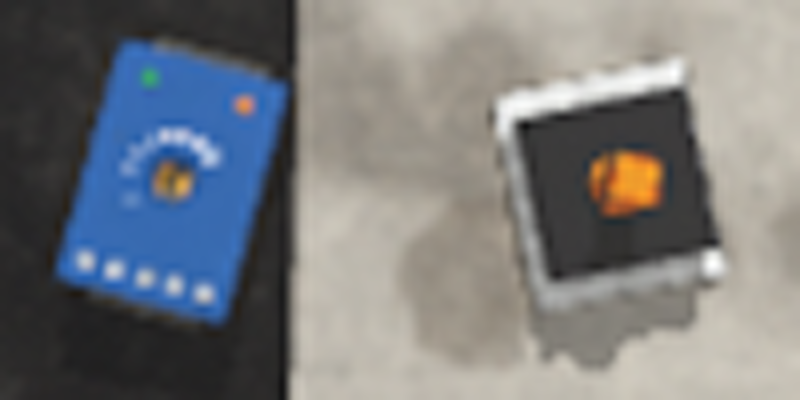

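View pics/crop2.png

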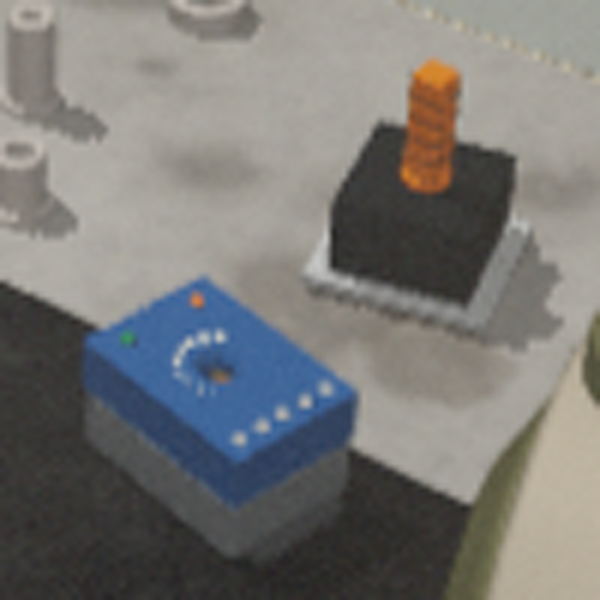

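The top crop shows brass with a dark slot, close to vertical, at full-picture (301.5,222.5), and the handle's top face at about (359,222.5). The scene crop shows the same well at about (356,237). I'll enlarge the averaged slot and handle.

```bash
python3 - <<'E'
from h import *
fr=[ctrl.get_image("top") for _ in range(10)];d=fr[0]
im=np.mean([f["image"].astype(float) for f in fr],0)
fs=[ctrl.get_image("scene") for _ in range(6)];s=fs[0];ims=np.mean([f["image"].astype(float) for f in fs],0)
np.savez("avg.npz",im=im,ims=ims)
up=lambda a,k:cv2.resize(a.astype(np.uint8),None,fx=k,fy=k,interpolation=cv2.INTER_NEAREST)
cv2.imwrite("pics/crop3.png",np.hstack([up(im[215:231,294:310],24),up(im[214:230,350:366],24)]))
def cen(im,lo,hi,roi):
    x0,y0,x1,y1=roi
    m=cv2.inRange(cv2.cvtColor(im[y0:y1,x0:x1].astype(np.uint8),cv2.COLOR_BGR2HSV),lo,hi)
    ys,xs=np.nonzero(m);return xs.mean()+x0,ys.mean()+y0,len(xs),xs.min()+x0,xs.max()+x0,ys.min()+y0,ys.max()+y0
# trimmer: non-blue dark/brass pixels
b=im[216:229,296:308]
print(b[:,:,0].round().astype(int)); print(b[:,:,2].round().astype(int))
c=cen(im,(8,90,40),(28,255,255),(297,217,307,228));print(c,onz(d,c[:2],.041))
c=cen(ims,(5,60,40),(28,255,255),(350,232,362,242));print(c,onz(s,c[:2],.041))
c=cen(im,(5,150,175),(22,255,255),(350,214,368,232));print("handle top",c,onz(d,c[:2],.09))
c=cen(ims,(5,120,100),(22,255,255),(380,180,400,212));print("handle sc",c,onz(s,c[:2],.067))
E
```

```text
[[177 176 184 188 212 204 212 200 183 182 177 177]
 [175 174 198 198 214 207 220 212 219 211 181 176]
 [191 194 197 188 172 170 183 191 221 223 204 186]
 [192 197 180 161 148 142 150 162 179 217 227 196]
 [195 184 166 130  98  87  99 120 158 201 208 186]
 [197 183 156 107  62  55  69  86 142 173 175 175]
 [179 175 154  98  50  60  64  90 139 170 176 176]
 [179 178 158 114  77  76  81 116 154 173 176 176]
 [190 184 165 142 124 106 116 146 169 177 176 176]
 [189 182 173 166 157 145 155 170 177 178 176 176]
 [175 176 177 176 173 172 174 178 178 177 176 176]
 [176 176 176 176 177 177 177 177 176 176 176 176]
 [176 176 176 176 176 176 176 176 176 176 176 175]]
[[ 55  54  72  80 164 144 162 137  67  66  54  55]
 [ 52  50 111 107 167 146 171 151 168 151  64  53]
 [100 101 108  88  46  46  68  78 171 170 123  87]
 [100 104  66  46  43  42  44  47  65 153 174 113]
 [102  67  49  50 110  98  48  41  44 128 141  88]
 [105  69  45  86 147 119  92  95  63  50  51  53]
 [ 54  53  44 128 147 106 179 164  69  51  55  56]
 [ 55  54  45 135 148 122 206 172  52  53  56  57]
 [ 87  70  48  94 110 114 14
[... 187 characters left out ...]
55  55  56  56  56  56  56  56  56  56]]
(np.float64(301.1111111111111), np.float64(222.11111111111111), 9, np.int64(300), np.int64(303), np.int64(221), np.int64(223)) [ 0.48008983 -0.10607094  0.041     ]
(np.float64(356.0), np.float64(237.0), 1, np.int64(356), np.int64(356), np.int64(237), np.int64(237)) [ 0.47995104 -0.11088087  0.041     ]
handle top (np.float64(358.52941176470586), np.float64(222.1764705882353), 34, np.int64(354), np.int64(361), np.int64(219), np.int64(225)) [ 0.48183752 -0.25114639  0.09      ]
handle sc (np.float64(391.24691358024694), np.float64(196.00617283950618), 162, np.int64(387), np.int64(395), np.int64(185), np.int64(206)) [ 0.47730289 -0.24780781  0.067     ]
```

View pics/crop3.png

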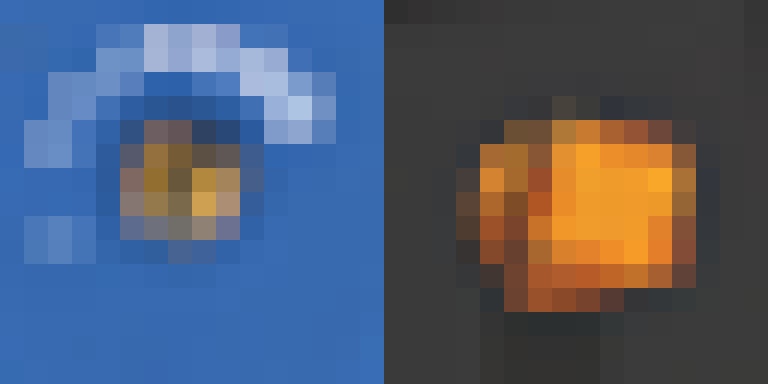

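The slot shows as a dark line near (301,222), close to vertical and tilted slightly to the right, so its world yaw is about 0 to −0.2. The handle's top face is centred near (359,222.5) and roughly square to the picture. Next step is the approach.

```bash
cat >> h.py <<'E'
from scipy.spatial.transform import Rotation as Ro
def rel(pos,yaw):
    s=ctrl.sense();R=Ro.from_euler('xyz',s["ee_rot"])
    T=Ro.from_euler('xyz',[math.pi,0,yaw])
    print("turn",(R.inv()*T).as_rotvec().round(4),"shift mm",(R.inv().apply(np.array(pos)-s["tcp_pos"])*1000).round(1))
E
python3 -c "
from h import *
rel([.482,-.2515,.125],0.); print(ctrl.hold_point_z)"
```

```text
turn [ 1.000e-04 -0.000e+00  4.648e-01] shift mm [318.2 -84.2 113.7]
0.0187
```

```bash
python3 -m crank '[[0,0,0.15,60,-16,0,70],[0,0,0.3,120,-32,0,60],[0,0,0.465,180,-48,10,50],[0,0,0.465,240,-64,40,50],[0,0,0.465,300,-80,80,50],[0,0,0.465,318,-84,113,50],[0,0,0.465,318,-84,113,50],[0,0,0.465,318,-84,113,50]]' 15; python3 - <<'E'
from h import *
d=ctrl.get_image("top");s=ctrl.get_image("scene")
rel([.482,-.2515,.049],0.)
cv2.imwrite("pics/a1.png",cv2.resize(s["image"][100:250,290:490],None,fx=4,fy=4))
E
```

```text
time_s: 2.0
tcp_pos: [0.482, -0.2525, 0.1267]
ee_rot: [3.141, -0.001, -0.0]
wrist_force: [-1.0, -0.4, 0.4]
gripper_width: 0.0503
grasp_force: 0.0
turn [ 0.0018 -0.0019 -0.0015] shift mm [-0.  -1.6 78.2]
```

View pics/a1.png

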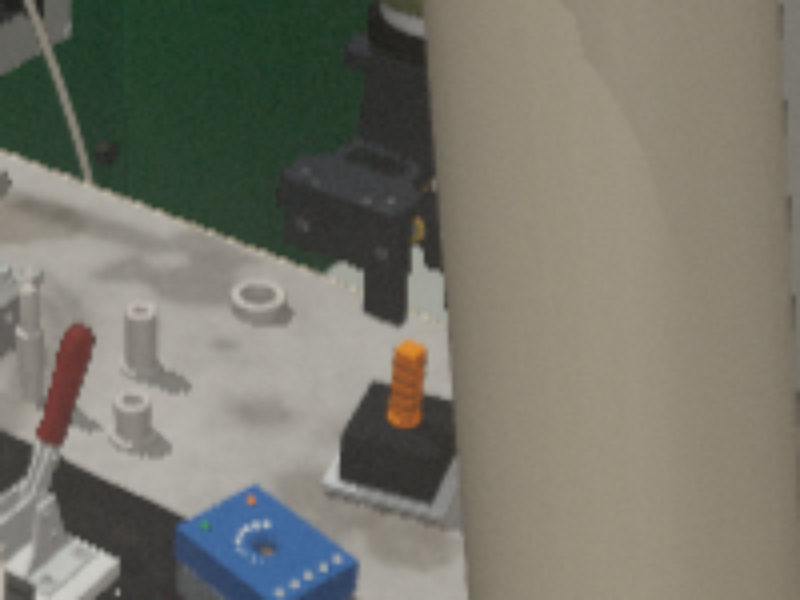

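The picture shows the fingers at (385,290) and (435,260), straddling the handle at (408,360). I'll descend and grip.

```bash
python3 -m crank '[[0,0,0,0,-1,40,50],[0,0,0,0,-1,78,50],[0,0,0,0,-1,78,50],[0,0,0,0,-1,78,10],[0,0,0,0,-1,78,10],[0,0,0,0,-1,78,10],[0,0,0,0,-1,78,10],[0,0,0,0,-1,78,10]]' 15; python3 -m crank '[[0,0,0,0,0,0,10],[0,0,0,0,0,-30,10],[0,0,0,0,0,-60,10],[0,0,0,0,0,-90,10],[0,0,0,0,0,-90,10]]' 15;  python3 - <<'E'
from h import *
d=ctrl.get_image("top");s=ctrl.get_image("scene")
x=ctrl.sense();p=proj(s,x["tcp_pos"]+[0,0,-.03]).astype(int);print(p,x["tcp_pos"],x["wrist_force"],x["moment"])
c=s["image"][p[1]-45:p[1]+45,p[0]-60:p[0]+60]
cv2.imwrite("pics/a2.png",cv2.resize(c,None,fx=6,fy=6,interpolation=cv2.INTER_CUBIC))
E
```

```text
time_s: 3.1
tcp_pos: [0.4823, -0.2516, 0.0484]
ee_rot: [3.14, -0.001, -0.0]
wrist_force: [-0.7, -5.1, 4.2]
gripper_width: 0.0141
grasp_force: 15.3
time_s: 3.72
tcp_pos: [0.4825, -0.2507, 0.139]
ee_rot: [3.14, -0.002, -0.0]
wrist_force: [-0.6, 0.7, -1.0]
gripper_width: 0.0139
grasp_force: 15.1
[391 180] [ 0.48149799 -0.25008695  0.13654481] [ 0.0133648   0.92982519 -0.79859729] [-0.00389851  0.02923886  0.00067411]
```

View pics/a2.png

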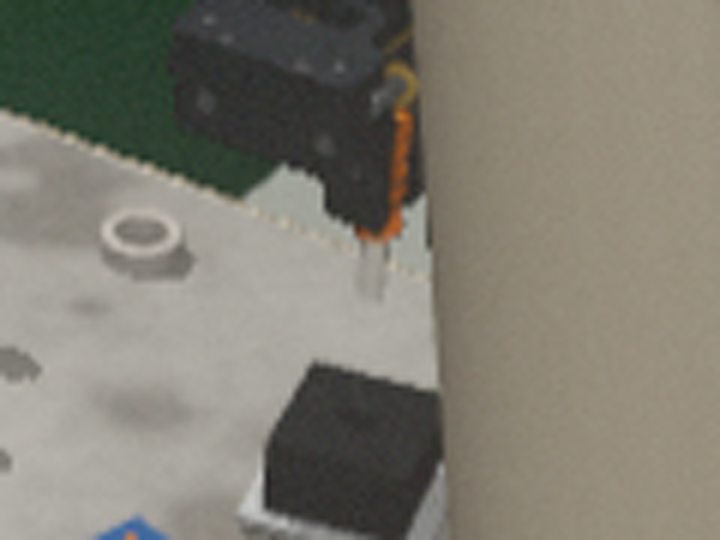

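The tool came out, but the blade is not clear against the pale bench. I'll hold it over the dark mat, square to the camera's line of sight, to see the blade's width.

```bash
python3 -m crank '[[0,0,-0.15,0,-56,0,10],[0,0,-0.3,-10,-112,0,10],[0,0,-0.45,-20,-168,0,10],[0,0,-0.61,-30,-224,0,10],[0,0,-0.61,-30,-280,0,10],[0,0,-0.61,-30,-280,0,10],[0,0,-0.61,-30,-280,0,10]]' 15;  python3 - <<'E'
from h import *
s=ctrl.get_image("scene");x=ctrl.sense();print(x["tcp_pos"],x["ee_rot"])
p=proj(s,x["tcp_pos"]+[0,0,-.03]).astype(int);print(p)
c=np.mean([ctrl.get_image("scene")["image"].astype(float) for _ in range(4)],0).astype(np.uint8)[p[1]-25:p[1]+25,p[0]-30:p[0]+30]
cv2.imwrite("pics/a3.png",cv2.resize(c,None,fx=12,fy=12,interpolation=cv2.INTER_CUBIC))
E
```

```text
time_s: 4.7
tcp_pos: [0.4516, 0.0291, 0.1368]
ee_rot: [-3.14, 0.001, 0.61]
wrist_force: [0.7, -0.0, -0.5]
gripper_width: 0.0139
grasp_force: 15.1
[0.45181676 0.0285568  0.1370058 ] [-3.14066451e+00  1.01100030e-03  6.08817391e-01]
[327 257]
```

View pics/a3.png

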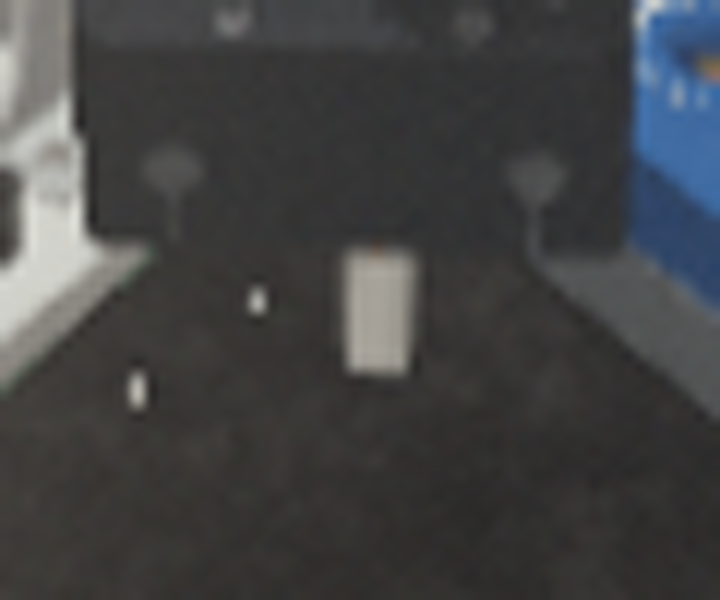

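The white shank runs almost full width (350–415 px) down to its end at row 375, so the blade is broadside here, meaning it lies along the gripper's x. Now I'll go above the well with yaw about +0.15.

```bash
python3 -c "
from h import *
rel([.481,-.108,.105],.15)"
```

```text
turn [-2.000e-04  4.000e-04  4.581e-01] shift mm [-54.1 128.6  32.5]
```

```bash
python3 -m crank '[[0,0,0.15,-18,43,0,10],[0,0,0.3,-36,86,0,10],[0,0,0.458,-54,128,0,10],[0,0,0.458,-54,128.5,20,10],[0,0,0.458,-54,128.5,32,10],[0,0,0.458,-54,128.5,32,10],[0,0,0.458,-54,128.5,32,10]]' 15; python3 -m crank '[[0,0,0,0,0,5,10],[0,0,0,0,0,8,10],[0,0,0,0,0,10,10],[0,0,0,0,0,11,10],[0,0,0,0,0,11,10]]'; python3 -c "
from h import *
print(ctrl.sense()['wrist_force'],ctrl.sense()['moment'])"
```

```text
time_s: 5.82
tcp_pos: [0.4816, -0.1068, 0.1063]
ee_rot: [3.141, -0.001, 0.152]
wrist_force: [-0.0, -0.3, -0.2]
gripper_width: 0.0139
grasp_force: 15.1
time_s: 6.45
tcp_pos: [0.4813, -0.107, 0.0947]
ee_rot: [-3.142, 0.0, 0.152]
wrist_force: [-0.4, 0.5, -0.6]
gripper_width: 0.0141
grasp_force: 15.1
[-0.42318823  0.5445914  -0.57099762] [ 0.02979749  0.00996888 -0.08598605]
```

```bash
python3 -m crank '[[0,0,0,0,0,1.5,10],[0,0,0,0,0,3,10],[0,0,0,0,0,4,10],[0,0,0,0,0,4,10]]'; python3 -m crank '[[0,0,0,0,0,1,10],[0,0,0,0,0,2,10],[0,0,0,0,0,2,10]]'
```

```text
time_s: 6.95
tcp_pos: [0.4813, -0.1069, 0.0906]
ee_rot: [-3.141, 0.0, 0.152]
wrist_force: [0.1, 0.1, -0.8]
gripper_width: 0.0139
grasp_force: 15.1
time_s: 7.32
tcp_pos: [0.4813, -0.107, 0.0886]
ee_rot: [-3.142, 0.0, 0.152]
wrist_force: [-0.0, 0.2, -0.0]
gripper_width: 0.0139
grasp_force: 15.1
```

Tip is at about 0.048, inside the lead-in with no contact. Continuing down.

```bash
python3 -m crank '[[0,0,0,0,0,1,10],[0,0,0,0,0,2,10],[0,0,0,0,0,2,10]]'; python3 -m crank '[[0,0,0,0,0,1,10],[0,0,0,0,0,1.5,10],[0,0,0,0,0,1.5,10]]'
```

```text
time_s: 7.7
tcp_pos: [0.4813, -0.1069, 0.0866]
ee_rot: [-3.141, 0.0, 0.152]
wrist_force: [-0.4, 0.3, -0.4]
gripper_width: 0.0143
grasp_force: 15.1
time_s: 8.07
tcp_pos: [0.4814, -0.107, 0.0854]
ee_rot: [3.141, -0.0, 0.152]
wrist_force: [-1.3, -0.9, 3.3]
gripper_width: 0.0138
grasp_force: 15.2
```

```bash
python3 -m crank '[[0,0,0,-1,0.5,0,10],[0,0,0,-1.5,1,0,10],[0,0,0,-1.5,1,0,10]]'; python3 -m crank '[[0,0,0,0,0,0.5,10],[0,0,0,0,0,1,10],[0,0,0,0,0,1,10]]'
```

```text
time_s: 8.45
tcp_pos: [0.4799, -0.108, 0.0851]
ee_rot: [-3.141, 0.0, 0.152]
wrist_force: [1.0, 0.1, -0.2]
gripper_width: 0.0141
grasp_force: 15.2
time_s: 8.82
tcp_pos: [0.4799, -0.108, 0.0841]
ee_rot: [-3.141, 0.0, 0.152]
wrist_force: [-0.3, 1.8, -0.3]
gripper_width: 0.0139
grasp_force: 15.2
```

```bash
python3 -m crank '[[0,0,0,0,0,0.5,10],[0,0,0,0,0,1,10],[0,0,0,0,0,1,10]]'; python3 -m crank '[[0,0,0,0,0,0.5,10],[0,0,0,0,0,1,10],[0,0,0,0,0,1,10]]'
```

```text
time_s: 9.2
tcp_pos: [0.4799, -0.1081, 0.0832]
ee_rot: [-3.141, 0.0, 0.152]
wrist_force: [-0.6, 3.0, -0.1]
gripper_width: 0.0138
grasp_force: 15.2
time_s: 9.57
tcp_pos: [0.4799, -0.1081, 0.0821]
ee_rot: [-3.141, 0.0, 0.152]
wrist_force: [0.4, 2.3, 0.9]
gripper_width: 0.0137
grasp_force: 15.0
```

```bash
python3 -m crank '[[0,0,0,0,-0.5,0.3,10],[0,0,0,0,-0.5,0.7,10],[0,0,0,0,-0.5,0.7,10]]'; python3 -m crank '[[0,0,0,0,0,0.5,10],[0,0,0,0,0,0.8,10],[0,0,0,0,0,0.8,10]]'
```

```text
time_s: 9.95
tcp_pos: [0.4799, -0.1079, 0.0815]
ee_rot: [3.141, 0.0, 0.152]
wrist_force: [0.8, 0.7, -0.5]
gripper_width: 0.0138
grasp_force: 15.1
time_s: 10.32
tcp_pos: [0.48, -0.1078, 0.0809]
ee_rot: [3.141, -0.0, 0.152]
wrist_force: [-0.9, -0.8, 2.4]
gripper_width: 0.0139
grasp_force: 15.1
```

```bash
python3 -m crank '[[0,0,0.05,0,0,0.2,10],[0,0,0.1,0,0,0.2,10],[0,0,0.15,0,0,0.2,10],[0,0,0.15,0,0,0.2,10]]'; python3 -m crank '[[0,0,0.05,0,0,0,10],[0,0,0.1,0,0,0,10],[0,0,0.15,0,0,0,10],[0,0,0.15,0,0,0,10]]'
```

```text
time_s: 10.82
tcp_pos: [0.4801, -0.1079, 0.0807]
ee_rot: [3.141, -0.001, 0.002]
wrist_force: [0.6, -1.0, 2.0]
gripper_width: 0.0139
grasp_force: 15.0
time_s: 11.32
tcp_pos: [0.4797, -0.1076, 0.0803]
ee_rot: [-3.141, 0.001, -0.147]
wrist_force: [-0.6, 0.1, -0.5]
gripper_width: 0.0138
grasp_force: 15.1
```

Force vanished at yaw −0.15, which suggests the blade has found the slot. I'll go down to confirm.

```bash
python3 -m crank '[[0,0,0,0,0,0.5,10],[0,0,0,0,0,1,10],[0,0,0,0,0,1,10]]'; python3 -c "
from h import *
print(ctrl.sense()['wrist_force'],ctrl.sense()['moment'])"
```

```text
time_s: 11.7
tcp_pos: [0.4799, -0.1076, 0.0794]
ee_rot: [-3.142, 0.0, -0.148]
wrist_force: [0.1, -0.3, -0.8]
gripper_width: 0.014
grasp_force: 15.1
[ 0.1177557  -0.31684374 -0.84368154] [ 0.07748499 -0.00080107  0.02015156]
```

```bash
python3 -m crank '[[0,0,0,0,0,0.5,10],[0,0,0,0,0,1.2,10],[0,0,0,0,0,1.2,10]]';python3 -m crank '[[0,0,0,0,0,0.4,10],[0,0,0,0,0,0.8,10],[0,0,0,0,0,0.8,10]]'; python3 -c "
from h import *
print(ctrl.sense()['wrist_force'],ctrl.sense()['moment'])"
```

```text
time_s: 12.08
tcp_pos: [0.4799, -0.1076, 0.0783]
ee_rot: [-3.142, 0.0, -0.148]
wrist_force: [0.0, -0.7, -0.5]
gripper_width: 0.0139
grasp_force: 15.1
time_s: 12.45
tcp_pos: [0.48, -0.1077, 0.0777]
ee_rot: [3.141, -0.0, -0.148]
wrist_force: [-0.1, -0.3, 3.0]
gripper_width: 0.014
grasp_force: 15.1
[-0.12474526 -0.33542443  3.0280019 ] [0.14544049 0.12649621 0.01798364]
```

```bash
cat > m.py <<'E'
from station import ctrl
s=ctrl.sense();print("M",s["moment"].round(3),"F",s["wrist_force"].round(1),"yaw",s["ee_rot"][2].round(4),"t6",s["joint_torque"][5].round(4),"q6",s["qpos"][5].round(3))
E
python3 m.py; python3 -m crank '[[0,0,0.06,0,0,0,10],[0,0,0.12,0,0,0,10],[0,0,0.18,0,0,0,10],[0,0,0.25,0,0,0,10],[0,0,0.25,0,0,0,10]]'; python3 m.py;  python3 -m crank '[[0,0,0.06,0,0,0,10],[0,0,0.12,0,0,0,10],[0,0,0.18,0,0,0,10],[0,0,0.25,0,0,0,10],[0,0,0.25,0,0,0,10]]'; python3 m.py
```

```text
M [0.145 0.126 0.018] F [-0.1 -0.3  3. ] yaw -0.1482 t6 -0.0008 q6 1.26
time_s: 13.08
tcp_pos: [0.4801, -0.1078, 0.0777]
ee_rot: [3.142, -0.001, -0.398]
wrist_force: [0.2, -0.7, 2.6]
gripper_width: 0.0135
grasp_force: 15.1
M [ 0.023 -0.036  0.016] F [ 0.2 -0.7  2.6] yaw -0.3976 t6 0.4019 q6 1.509
time_s: 13.7
tcp_pos: [0.4801, -0.1078, 0.0777]
ee_rot: [-3.141, -0.001, -0.646]
wrist_force: [0.9, -0.9, 2.7]
gripper_width: 0.0137
grasp_force: 15.1
M [ 0.098 -0.097 -0.023] F [ 0.9 -0.9  2.7] yaw -0.6463 t6 0.4072 q6 1.758
```

```bash
cat > a.py <<'E'
from station import ctrl
import numpy as np
r=[]
for _ in range(8):
    ctrl.get_image("scene"); s=ctrl.sense(); r.append(np.r_[s["moment"],s["wrist_force"],s["ee_rot"][2],s["gripper_width"]*1e3,s["tcp_pos"][2]*1e3,s["joint_torque"][5]])
r=np.array(r);print("M",r[:,:3].mean(0).round(4),"sd",r[:,2].std().round(3),"F",r[:,3:6].mean(0).round(2),"yaw %.4f w %.3f z %.2f t6 %.3f"%tuple(r[:,6:].mean(0)))
E
python3 a.py;python3 -m crank '[[0,0,0.05,0,0,0,10],[0,0,0.1,0,0,0,10],[0,0,0.1,0,0,0,10]]' >/dev/null; python3 a.py;python3 -m crank '[[0,0,0.05,0,0,0,10],[0,0,0.1,0,0,0,10],[0,0,0.1,0,0,0,10]]' >/dev/null; python3 a.py
```

```text
M [ 0.0771 -0.1326  0.0015] sd 0.031 F [ 0.8  -0.3   3.95] yaw -0.6469 w 13.831 z 77.69 t6 0.026
M [-0.0582 -0.149   0.0214] sd 0.027 F [ 0.6  -0.87  4.97] yaw -0.7469 w 13.784 z 77.66 t6 0.030
M [-0.0994 -0.1258  0.0145] sd 0.013 F [ 0.53 -1.12  4.86] yaw -0.8468 w 13.830 z 77.64 t6 0.029
```

```bash
for i in 1; do python3 -m crank '[[0,0,0.04,0,0,-0.2,10],[0,0,0.08,0,0,-0.2,10],[0,0,0.08,0,0,-0.2,10]]' >/dev/null; python3 a.py; done; python3 -m crank '[[0,0,0.03,0,0,0,10],[0,0,0.06,0,0,0,10],[0,0,0.06,0,0,0,10]]' >/dev/null; python3 a.py
```

```text
M [-0.2797 -0.1449  0.0051] sd 0.021 F [ 0.71 -2.04  3.51] yaw -0.9273 w 13.746 z 77.71 t6 0.023
M [-0.4736 -0.1091  0.0155] sd 0.021 F [ 0.45 -2.93  3.23] yaw -0.9881 w 13.857 z 77.72 t6 0.032
```

```bash
python3 -m crank '[[0,0,0,0.2,0.1,0,10],[0,0,0,0.4,0.3,0,10],[0,0,0,0.4,0.3,0,10]]' >/dev/null; python3 a.py;  python3 -m crank '[[0,0,0.03,0,0,0,10],[0,0,0.05,0,0,0,10],[0,0,0.05,0,0,0,10]]' >/dev/null; python3 a.py
```

```text
M [ 0.094  -0.2209  0.0026] sd 0.012 F [1.08 0.03 3.67] yaw -0.9882 w 13.844 z 77.71 t6 0.019
M [ 0.2451 -0.2135  0.0318] sd 0.016 F [1.36 0.57 3.58] yaw -1.0382 w 13.910 z 77.71 t6 0.026
```

```bash
for i in 1 2; do :; done; python3 -m crank '[[0,0,0.02,0.1,-0.2,0,10],[0,0,0.04,0.1,-0.2,0,10],[0,0,0.04,0.1,-0.2,0,10]]' >/dev/null; python3 a.py;  python3 -m crank '[[0,0,0.02,0,0,0,10],[0,0,0.04,0,0,0,10],[0,0,0.04,0,0,0,10]]' >/dev/null; python3 a.py
```

```text
M [0.1792 0.131  0.0196] sd 0.034 F [-0.94  0.49  4.32] yaw -1.0781 w 13.781 z 77.69 t6 0.027
M [0.113  0.2916 0.0075] sd 0.019 F [-1.43 -0.18  3.67] yaw -1.1181 w 13.749 z 77.68 t6 0.028
```

```bash
python3 -m crank '[[0,0,0.02,0,0.1,0,10],[0,0,0.05,0,0.1,0,10],[0,0,0.05,0,0.1,0,10]]' >/dev/null; python3 a.py;  python3 -m crank '[[0,0,0.02,0,0,0,10],[0,0,0.05,0,0,0,10],[0,0,0.05,0,0,0,10]]' >/dev/null; python3 a.py
```

```text
M [0.1495 0.2907 0.0215] sd 0.031 F [-1.25  0.68  3.79] yaw -1.1681 w 13.840 z 77.71 t6 0.032
M [0.115  0.3571 0.0373] sd 0.023 F [-1.8   0.09  3.68] yaw -1.2181 w 13.820 z 77.71 t6 0.032
```

```bash
python3 -m crank '[[0,0,0.02,-0.1,0.15,0,10],[0,0,0.04,-0.1,0.15,0,10],[0,0,0.04,-0.1,0.15,0,10]]' >/dev/null; python3 a.py;  python3 -m crank '[[0,0,0.02,0,0,0,10],[0,0,0.04,0,0,0,10],[0,0,0.04,0,0,0,10]]' >/dev/null; python3 a.py
```

```text
M [0.0544 0.2062 0.0278] sd 0.027 F [-1.3  -0.21  2.92] yaw -1.2582 w 13.873 z 77.73 t6 0.028
M [-0.0016  0.2028  0.0352] sd 0.029 F [-1.1  -0.31  3.08] yaw -1.2982 w 13.805 z 77.73 t6 0.028
```

```bash
python3 -m crank '[[0,0,0.02,0,0,0,10],[0,0,0.04,0,0,0,10],[0,0,0.04,0,0,0,10]]' |head -1; python3 a.py;  python3 -m crank '[[0,0,0.02,0,0,0,10],[0,0,0.04,0,0,0,10],[0,0,0.04,0,0,0,10]]' >/dev/null; python3 a.py
```

```text
time_s: 23.78
M [-0.0399  0.244   0.0348] sd 0.024 F [-1.32 -0.92  3.23] yaw -1.3382 w 13.876 z 77.73 t6 0.029
M [-0.0498  0.3046  0.007 ] sd 0.022 F [-1.55 -1.07  3.54] yaw -1.3782 w 13.866 z 77.72 t6 0.029
```

```bash
python3 -m crank '[[0,0,0.02,0,0.2,0,10],[0,0,0.04,0,0.2,0,10],[0,0,0.04,0,0.2,0,10]]' |head -1; python3 a.py;  python3 -m crank '[[0,0,0.02,0,0,0,10],[0,0,0.04,0,0,0,10],[0,0,0.04,0,0,0,10]]' >/dev/null; python3 a.py
```

```text
time_s: 25.32
M [0.019  0.0771 0.0126] sd 0.039 F [-0.56 -0.76  2.8 ] yaw -1.4181 w 13.965 z 77.74 t6 0.034
M [0.0141 0.0286 0.0588] sd 0.016 F [-0.15 -0.31  3.01] yaw -1.4582 w 13.811 z 77.73 t6 0.045
```

```bash
python3 -m crank '[[0,0,0.01,0,0,0.0,10],[0,0,0.02,0,0,0,10],[0,0,0.02,0,0,0,10]]' |head -1; python3 a.py
```

```text
time_s: 26.88
M [0.0092 0.0386 0.061 ] sd 0.013 F [-0.18 -0.23  3.1 ] yaw -1.4782 w 13.942 z 77.73 t6 0.048
```

```bash
python3 -m crank '[[0,0,0.01,0,0,-0.1,10],[0,0,0.03,0,0,-0.1,10],[0,0,0.03,0,0,-0.1,10]]' |head -1; python3 a.py
```

```text
time_s: 27.65
M [-0.0269  0.0038  0.0592] sd 0.033 F [-0.38 -0.98  1.55] yaw -1.5082 w 13.855 z 77.77 t6 0.060
```

The torque now climbs steadily with angle (0.029 to 0.060 N m), so the trimmer is on its end stop. I'll back off into the middle of the play and lift out.

```bash
python3 -m crank '[[0,0,-0.12,0,0,0,10],[0,0,-0.23,0,0,0,10],[0,0,-0.23,0,0,0,10]]' |head -1; python3 a.py; python3 -m crank '[[0,0,0,0,0,-2,10],[0,0,0,0,0,-5,10],[0,0,0,0,0,-10,10],[0,0,0,0,0,-30,10],[0,0,0,0,0,-55,10],[0,0,0,0,0,-55,10]]'; python3 -c "
from h import *
rel([.482,-.2525,.125],-.2)"
```

```text
time_s: 28.42
M [ 0.1917 -0.0459 -0.0044] sd 0.041 F [0.14 0.35 1.68] yaw -1.2797 w 13.894 z 77.80 t6 -0.023
time_s: 29.58
tcp_pos: [0.4804, -0.1086, 0.1342]
ee_rot: [-3.139, -0.002, -1.278]
wrist_force: [-0.3, -0.2, 0.1]
gripper_width: 0.0137
grasp_force: 15.1
turn [-1.0000e-03 -3.5000e-03 -1.0782e+00] shift mm [138.3  40.    9.4]
```

```bash
python3 -m crank '[[0,0,-0.15,40,12,5,10],[0,0,-0.3,80,24,9,10],[0,0,-0.45,110,32,9,10],[0,0,-0.6,138,40,9,10],[0,0,-0.75,138,40,9,10],[0,0,-0.9,138,40,9,10],[0,0,-1.078,138,40,9,10],[0,0,-1.078,138,40,9,10]]' |head -1; python3 a.py; python3 -c "
from h import *
rel([.482,-.2525,.086],-.2)"
```

```text
time_s: 30.58
M [0.049  0.0328 0.0161] sd 0.03 F [ 0.   -0.2  -0.17] yaw -0.2025 w 13.736 z 123.48 t6 -0.037
turn [-0.    -0.    -0.001] shift mm [ 1.   0.5 37.8]
```

```bash
python3 -m crank '[[0,0,0,1,0.5,20,10],[0,0,0,1,0.5,37,10],[0,0,0,1,0.5,37,10]]' |head -3; python3 -m crank '[[0,0,0,0,0,3,10],[0,0,0,0,0,6,10],[0,0,0,0,0,8,10],[0,0,0,0,0,8,10]]' | head -4;python3 -m crank '[[0,0,0,0,0,3,10],[0,0,0,0,0,6,10],[0,0,0,0,0,6,10]]' | head -4; python3 m.py
```

```text
time_s: 31.35
tcp_pos: [0.4816, -0.2522, 0.086]
ee_rot: [-3.141, 0.002, -0.201]
time_s: 31.85
tcp_pos: [0.482, -0.2525, 0.0788]
ee_rot: [-3.142, 0.0, -0.2]
wrist_force: [0.8, 0.8, 0.2]
time_s: 32.22
tcp_pos: [0.4819, -0.2524, 0.0725]
ee_rot: [-3.141, 0.001, -0.2]
wrist_force: [0.3, 0.4, -0.2]
M [ 0.031 -0.061 -0.   ] F [ 0.3  0.4 -0.2] yaw -0.2002 t6 0.0002 q6 1.073
```

Tip is 8 mm into the hole with no force. Continuing down to the flange (TCP about 0.0484).

```bash
python3 -m crank '[[0,0,0,0,0,6,10],[0,0,0,0,0,12,10],[0,0,0,0,0,18,10],[0,0,0,0,0,22,10],[0,0,0,0,0,22,10]]' | head -4; python3 -m crank '[[0,0,0,0,0,1,10],[0,0,0,0,0,2,10],[0,0,0,0,0,2.5,10],[0,0,0,0,0,2.5,10]]' | head -4; python3 a.py
```

```text
time_s: 32.85
tcp_pos: [0.4819, -0.2525, 0.0505]
ee_rot: [-3.141, 0.001, -0.2]
wrist_force: [-0.9, -0.1, 0.1]
time_s: 33.35
tcp_pos: [0.4821, -0.2526, 0.0484]
ee_rot: [3.142, -0.0, -0.2]
wrist_force: [-0.6, -0.4, 0.7]Traceback (most recent call last):
  File "a.py", line 5, in <module>
    ctrl.get_image("scene"); s=ctrl.sense(); r.append(np.r_[s["moment"],s["wrist_force"],s["ee_rot"][2],s["gripper_width"]*1e3,s["tcp_pos"][2]*1e3,s["joint_torque"][5]])
    ~~~~~~~~~~~~~~^^^^^^^^^
ValueError: 200 camera calls are used up
```

The camera budget is spent, so I'll finish by feel and seat the flange.

```bash
python3 -m crank '[[0,0,0,0,0,0.3,10],[0,0,0,0,0,0.6,10],[0,0,0,0,0,0.6,10]]' | head -4;python3 m.py
```

```text
time_s: 33.88
tcp_pos: [0.4821, -0.2526, 0.0483]
ee_rot: [3.141, -0.0, -0.2]
wrist_force: [-1.8, 1.4, 7.5]
M [ 0.336  0.419 -0.032] F [-1.8  1.4  7.5] yaw -0.2001 t6 -0.0075 q6 1.073
```

```bash
python3 -m crank '[[0,0,0,0,0,-0.4,10],[0,0,0,0,0,-0.4,20],[0,0,0,0,0,-0.4,40],[0,0,0,0,0,-0.4,50],[0,0,0,0,0,-0.4,50],[0,0,0,0,0,-0.4,50]]'; python3 m.py
```

```text
time_s: 34.62
tcp_pos: [0.482, -0.2526, 0.0481]
ee_rot: [-3.142, 0.0, -0.2]
wrist_force: [0.5, -0.8, 0.1]
gripper_width: 0.0498
grasp_force: 0.0
M [ 0.082 -0.03  -0.022] F [ 0.5 -0.8  0.1] yaw -0.2002 t6 0.0 q6 1.073
```

```bash
python3 -m crank '[[0,0,0,0,0,-15,50],[0,0,0,0,0,-40,50],[0,0,0,0,0,-90,50],[0,0,0,0,0,-140,50],[0,0,0,0,0,-150,50],[0,0,0,0,0,-150,50],[0,0,0,0,0,-150,50]]' && python3 -c "
from station import ctrl
print(ctrl.hand_in())"
```

```text
time_s: 35.5
tcp_pos: [0.4815, -0.2522, 0.1968]
ee_rot: [-3.14, 0.002, -0.2]
wrist_force: [0.5, -0.6, -0.8]
gripper_width: 0.05
grasp_force: 0.0
the job is handed in; nothing more can be done
None
```

The trimmer was turned clockwise until torque rose steadily at its end stop (about 0.06 N m, pressing at most about 5 N), the tool is back with its flange seated in the stand, and the job was handed in at 35.5 s; I confirmed the stop and seating by force and position only, because I had used all 200 camera calls and couldn't take a final picture.

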